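Book in a violin body by scanning its label

ROBOT

A 6-joint arm with a two-finger parallel gripper is mounted at the origin on the work surface. World frame = base frame: x ahead of the robot, y to its left, z up, the work surface at z = 0. Lengths are in m, angles in rad, forces in N, time in s.
With the tool pointing down it reaches from about 0.225 to 0.875 m from the base axis. Payload 3.4 kg.
Tool frame: the origin (TCP) lies on the mounting face of the last link; the fingertips stand 173 mm ahead of it and the grasp point (between the pads) lies 155 mm ahead of it; z points along the fingers, y is the line along which they close (so a half turn about z gives the same grasp; the last joint's range is limited). The gripper opens to 85 mm and grips with 20 to 120 N. Pads are 22 mm wide; open, the fingers measure 114 mm over their backs; the gripper's body (76 mm by 85 mm) begins 54 mm behind the grasp point. The pads swing forward as they close: fully open they stand 13 mm farther back than shut.
Start: joints at [-0.121, 0.276, 1.505, -0, 1.361, -0.121], TCP at [0.575, -0, 0.405] pointing down, gripper open.
Joint ranges: [-2.89, 2.89], [-0.75, 2.08], [0.22, 2.7], [-1.18, 4.32], [0.11, 2.71], [-2.7, 2.7]. Speed limits (rad/s): [2.57, 2.57, 3.14, 3.14, 3.14, 3.14].

INTERFACE

Orientations are given as a unit quaternion [w, x, y, z].
In Python, from rig import manip gives the robot as it stands.
- The arm moves only by the tool carry_out, never from a script. Its arguments are lists of equal length, an entry for each row: "linear": the shift along the world's x, y, z each as a share of 500 mm, from -1 to 1, a list of three; "angular": the turn, a rotation vector about the world's x, y, z each as a share of 0.08 rad, from -1 to 1, a list of three; "hand": the opening, from 0 (shut) to 1 (fully open). In form: {"linear": [[x, y, z], ...], "angular": [[rx, ry, rz], ...], "hand": [hand, ...]}. A call has 1 to 8 rows; each row shifts and turns the commanded pose from where the row before left it; what a row does not reach is not made up. A row lasts 1/12 s, in which the tool goes at most 41.7 mm and 7.16 degrees, less where a joint would pass 70% of its speed; a pose out of reach is approached as far as the arm can. A call with a number of a shift or a turn outside -1 to 1 is refused whole. A call with a gripper value outside its range is refused whole. The fingers move at their own pace and stop on an object; "force" is the grip in N (left out, the last holds). Time passes only in rows, so rows that do not move let the fingers close. It gives the time, the measured TCP pose, the force, the opening and the grip force at its end, in the units of the state.
- manip.get_state(): the state, without advancing time (a new reading comes with each control period).
- manip.get_image(name): name is "scene" or "side" or "wrist"; returns the picture (420x560x3 uint8, red, green, blue); there is no depth.
- manip.camera_params(name): a dict with "fx", "fy", "cx", "cy" (pixels), "k1" (the pictures are not rectified: a ray, as slopes to the right and down, at radius r is drawn at 1 + k1 r^2 times it, then the intrinsics apply), "view" (4x4, takes a point from world to camera coordinates); the wrist camera has in their place "hand_eye" (4x4, takes a point from camera to tool coordinates, whose origin is the TCP and whose axes are the flange's). Camera axes: x right, y down, z forward; pixel columns grow to the right and rows downward; lengths in m; the calibration is good to about 2 mm. A picture is of the moment at which its call begins: read the wrist's pose just before it. camera_params takes no time and is no camera call.
- manip.sign_off(): hands the job in; it is judged then, once.
The state is a dict: "clock": time; "qpos": joint angles; "qd": joint speeds; "effort": joint torques, N m; "position": TCP position; "ee_rot": TCP orientation; "contact_force": force on the tool from outside, world axes, zero at the start; "moment": the same for the moment, N m; "width": finger opening in m; "gripper_force": force on a finger pad.
Only numpy, scipy, OpenCV 4.12 (cv2) and the standard library are available. Lean on these libraries where they do the work, as an engineer would, in place of code of your own. Each camera call takes 0.05 s, during which the arm holds its last target. There are 200 camera calls.

TASK

Book in the unvarnished violin body on the tilting stand: take the hand scanner out of its forked holder, point it squarely at the middle of the label on the violin from about 80 mm away and keep it still for two seconds, then hang it back in its holder, upright on its collar, and let go. Do not touch the violin, and leave everything else on the bench where it is.

Things in the scene. Friction and masses are not known exactly. Their poses are not given: they have to be found in the camera images.
- scanner: Cordless stick barcode scanner, 170 mm, 0.16 kg, hanging window down. Origin: centre of the window (lower end); z runs up to the tail; it looks along -z and reads by itself. Along z in mm: head 36 (x) x 60 (y) from 0 to 34, shoulder 30 x 42 to 45, square neck 24 x 24 to 80, collar disc 50 across to 88, flat-sided handle 32 (x) x 30 (y) to the tail at 170.
- scanner_grip (a point): Where to take the scanner: its grey handle, on its axis, 138 mm from the window, 50 mm above the collar, 32 mm below the tail (a deeper grip drives the gripper onto the tail); axes as the scanner's. The centre of mass lies about 80 mm below it.
- holder: Scanner holder fixed to the bench: steel foot 120 x 110 mm, 16 mm high, a post at x = +46 mm, and a grey level fork on it, open to -x (the robot's side). Origin: on the bench under the scanner's hanging place; z up. The scanner hangs with its x and y along the holder's and its origin 60 mm above the bench.
- fork_seat (a point): Middle of the scanner's hanging place, level with the fork's top face, 140 mm above the bench; axes as the holder's. Fork 10 mm thick; slot 32 mm wide, along x, from x = +26 mm to the open tips at -41 mm; the tips (-41 to -36 mm) carry lips 5 mm high. Head and collar are wider than the slot: lift the scanner about 12 mm, draw it out 90 mm along -x; hang it back the same way.
- label (a point): Centre of the white label with black bars, 66 x 42 mm, on the wider (lower) bout of the violin's back. z: square out of the label, 33 to 41 degrees from vertical, leaning to -x; y: its long side, along the violin. About 140 mm above the bench. The smaller label on the flat spruce billet at the far edge is not part of the job.
- violin: Unvarnished violin body without neck, back upwards, 356 mm long (y, narrower upper bout at +y), 208 mm wide, clamped by its edges on a plywood cradle leaning to -x. Origin: on the tilting axis under its middle, 85 mm above the bench; z square out of the back, whose edge is 56 mm and middle 69 mm above the origin; four edge clamps rise to z = 76 mm, at most 217 mm above the bench.
- stand: Steel foot of the tilting stand, 170 by 150 mm, fixed to the bench. Origin on the bench under the tilting axis, which runs along y, 85 mm up. The stiff tilt joint stays where it is.
- plane: Small steel block plane, 150 by 46 by 50 mm; bystander. Origin under its centre.
- varnish: Amber bottle with a cork, 52 mm across, 115 mm high; bystander. Origin under its centre.
- jar: Amber jar, 60 mm across, 75 mm high; bystander. Origin under its centre.
- neck: Violin neck with scroll, 255 mm long, 38 mm high, lying; bystander. Origin under its middle.
- gouge: Flat gouge with a wooden handle, 250 mm long, lying; bystander. Origin under its middle.
- camclamp: Wooden cam clamp, 190 mm long, lying flat, 26 mm high; bystander. Origin under the middle of its bar.
Mind the look-alikes: they are no part of the job. What is shaped like the scanner but purple is not meant. What is shaped like the holder but green is not meant.

How it is judged:
On the way:
1. the scanner's line of sight meets the label within 15 mm of its centre each way, square within 12 degrees, window 50 to 120 mm away, kept still (under 20 mm/s, 0.15 rad/s) for 1.5 s (x of label in the frame of scanner between -0.015 and 0.015 m and y of label in the frame of scanner between -0.015 and 0.015 m and z of label in the frame of scanner between -0.12 and -0.05 m and z of scanner in the frame of label above 0.04 m and angle between the z axis of scanner and the z axis of label, either way round below 0.21 rad and linear speed of scanner below 0.02 m/s and angular speed of scanner below 0.15 rad/s), for 1.5 s.
At the end, for the whole second after the job is handed in: The scanner hangs in the holder again, window down: neck in the slot, collar lying on the fork's top face behind the lips (origin within -14 to +20 mm along the slot, 8 mm across it and 4 mm in height of its hanging place), upright within 4.5 degrees, at rest and released (x of scanner in the frame of holder between -0.014 and 0.02 m and y of scanner in the frame of holder between -0.008 and 0.008 m and z of scanner in the frame of holder between 0.056 and 0.064 m and angle between scanner's own z axis and vertical below 0.08 rad and contact force between scanner and the fingers below 0.1 N and linear speed of scanner below 0.02 m/s and angular speed of scanner below 0.2 rad/s); the robot touches nothing.
It fails at once if the violin body or its cradle is touched (contact force between violin and anything else above 1 N).
It fails at once if the violin or its stand is shifted by more than 8 mm (distance of label from where it was at the start of the episode above 0.008 m).
It fails at once if a bystander is shifted by more than 20 mm (distance of any of plane, varnish, jar, neck, gouge, camclamp from where it was at the start of the episode above 0.02 m).
It also fails if it takes over 59 s, if anything falls off the work surface, if the arm or the gripper's body presses on something with over 40 N, if the wrist force passes 120 N, or if a joint passes its speed limit or range.

## Working session

There is one attempt and no reset: what is moved stays moved. The work goes in short steps, Python scripts to look and compute and a tool call to move; the robot and the scene stay as the last step left them, time stands still between calls to the robot, and variables do not carry over. Pictures are saved under pics/ and viewed, at most 10 in all, crops included, and the job is handed in when it is done.

Besides the shell and the picture viewer there is one more tool, called after "Call:" in YAML: its name, and indented under it one key for each argument. carry_out: Moves the arm, as the interface text tells. Its arguments: {"type":"object","properties":{"linear":{"type":"array"},"angular":{"type":"array"},"hand":{"type":"array"},"force":{"type":"number"}},"required":["linear","angular","hand"]}

```bash
mkdir -p pics
cat > h.py <<'E'
import numpy as np, cv2
from rig import manip
def shot(n,f):
    s=manip.get_state(); im=manip.get_image(n)
    cv2.imwrite(f'pics/{f}.png',im[:,:,::-1]); np.save(f'pics/{f}.npy',im); 
    np.save(f'pics/{f}_s.npy',np.r_[s['position'],s['ee_rot']]); return im
def R(q):
    from scipy.spatial.transform import Rotation as Ro
    return Ro.from_quat([q[1],q[2],q[3],q[0]]).as_matrix()
def c2w(n,pose=None):
    p=manip.camera_params(n)
    if n!='wrist': return np.linalg.inv(np.array(p['view']))
    T=np.eye(4);T[:3,:3]=R(pose[3:]);T[:3,3]=pose[:3]
    return T@np.array(p['hand_eye'])
def ray(n,uv,pose=None):
    p=manip.camera_params(n)
    d=np.array([(uv[0]-p['cx'])/p['fx'],(uv[1]-p['cy'])/p['fy']]);u=d.copy()
    for _ in range(20): u=d/(1+p['k1']*(u@u))
    T=c2w(n,pose); v=T[:3,:3]@np.r_[u,1]
    return T[:3,3],v/np.linalg.norm(v)
def plane(r,z): return r[0]+r[1]*(z-r[0][2])/r[1][2]
def tri(rs):
    A=sum(np.eye(3)-np.outer(d,d) for o,d in rs);b=sum((np.eye(3)-np.outer(d,d))@o for o,d in rs)
    X=np.linalg.solve(A,b); return X,[np.linalg.norm((np.eye(3)-np.outer(d,d))@(X-o)) for o,d in rs]
def proj(n,X,pose=None):
    p=manip.camera_params(n); c=np.linalg.inv(c2w(n,pose))@np.r_[X,1]; u=c[:2]/c[2]; u=u*(1+p['k1']*(u@u))
    return np.array([p['fx']*u[0]+p['cx'],p['fy']*u[1]+p['cy']])
E
python3 - <<'E'
from h import *
a=shot('scene','scene0');b=shot('side','side0')
cv2.imwrite('pics/s.png',a[:,:,::-1])
for n in('scene','side','wrist'):
    p=manip.camera_params(n);print(n,p['fx'],p['k1'])
    if n!='wrist':
        T=c2w(n);print(T[:3,3].round(3),T[:3,2].round(3))
    else: print(np.round(p['hand_eye'],3))
print(manip.get_state())
E
```

```text
scene 453.978206650062 -0.13966103673862673
[ 0.971 -0.574  1.159] [-0.395  0.416 -0.819]
side 528.4241193164826 -0.20536648401165983
[0.314 0.933 0.795] [ 0.159 -0.826 -0.541]
wrist 296.93981124387676 -0.012559357531831402
[[ 0.001 -0.947 -0.322  0.084]
 [ 1.     0.     0.001 -0.001]
 [-0.001 -0.322  0.947  0.031]
 [ 0.     0.     0.     1.   ]]
{'clock': 0.1, 'qpos': array([-1.21034230e-01,  2.76551065e-01,  1.50602050e+00,  1.47379029e-05,
        1.36069716e+00, -1.20988209e-01]), 'qd': array([-0.00075011, -0.00152117, -0.00146198, -0.00244114, -0.003133  ,
        0.0007874 ]), 'effort': array([ 1.55745878e-03, -4.17697620e+01, -2.46405226e+01, -1.74112388e-04,
        5.80947395e-03,  2.85749664e-07]), 'position': array([5.74814324e-01, 2.86739771e-07, 4.03909389e-01]), 'ee_rot': array([-6.64224405e-04,  7.07123895e-01,  7.07089171e-01, -5.11040509e-04]), 'contact_force': array([-0.70130411, -0.26982357,  0.00781164]), 'moment': array([ 0.00814841, -0.05620691,  0.03636016]), 'gripper_force': 0.0, 'width': 0.08550937771469498}
```

View pics/scene0.png

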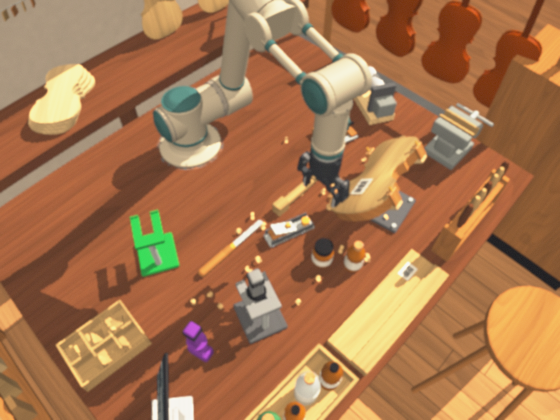

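View pics/side0.png

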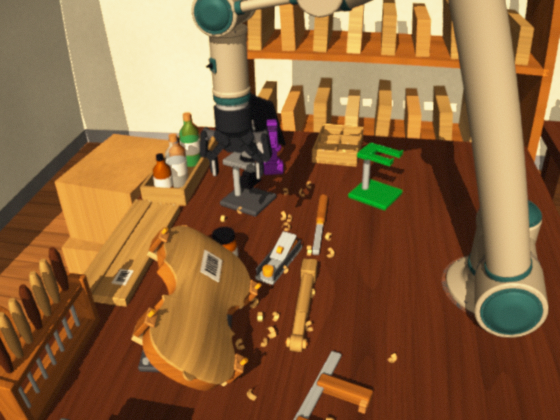

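The scene view shows a dark-grey scanner in a grey holder at (258,290), a purple scanner look-alike at (197,342), and a green holder at (155,245). The grey pair fits the description. The violin label is at (362,186) in the scene view and (212,264) in the side view. Next I'll crop to confirm the scanner and measure.

Run:
```python
from h import *
a=np.load('pics/scene0.npy');b=np.load('pics/side0.npy')
c1=cv2.resize(a[250:350,170:300,::-1],None,fx=4,fy=4,interpolation=2)
c2=cv2.resize(a[155:215,325:425,::-1],None,fx=4,fy=4,interpolation=2)
o=np.zeros((400,780,3),np.uint8);o[:,:520]=c1
c3=cv2.resize(b[235:295,180:245,::-1],None,fx=4,fy=4,interpolation=2)
o[:240,520:]=c3; c2=cv2.resize(c2,(260,156));o[244:400,520:]=c2
cv2.imwrite('pics/crop0.png',o)
for n,im,c in(('scene',a,(362,186)),('side',b,(212,264))):
    g=im.astype(int);m=((g.max(2)-g.min(2)<40)&(g.sum(2)>330)).astype(np.uint8)
    m=cv2.morphologyEx(m,cv2.MORPH_CLOSE,np.ones((5,5)))
    k,l,s,ce=cv2.connectedComponentsWithStats(m)
    for i in range(1,k):
        if s[i,4]>40 and np.hypot(*(ce[i]-c))<30: print(n,s[i],ce[i],cv2.minAreaRect(np.argwhere(l==i)[:,::-1].astype(np.float32)))
X,e=tri([ray('scene',(362,186)),ray('side',(212,264))]);print('label',X,e)
print('tail', [plane(ray('scene',(254,276)),z) for z in(.2,.23)])
```

```text
scene [355 179  16  13  96] [362.375      185.66666667] ((362.6600646972656, 185.12001037597656), (6.40000057220459, 18.600000381469727), 36.869895935058594)
label [0.59436065 0.17371321 0.13947195] [np.float64(0.0025329540832520836), np.float64(0.0025329540832521886)]
tail [array([ 0.60421015, -0.26050346,  0.2       ]), array([ 0.61568047, -0.27030614,  0.23      ])]
```

View pics/crop0.png

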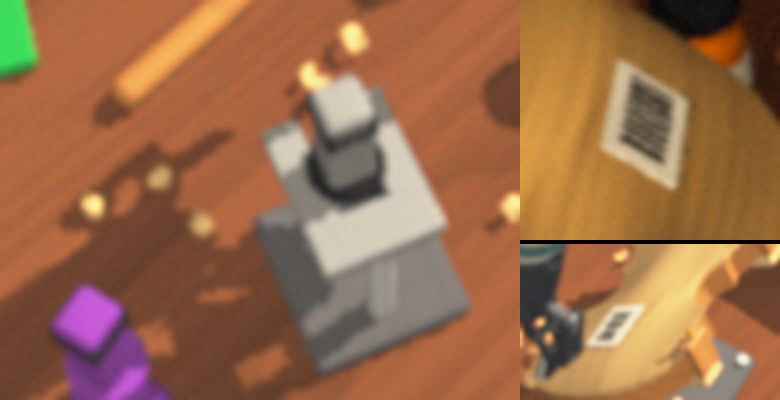

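The crop confirms the grey-handled scanner hanging in the grey fork, which opens to the upper left. The purple and green ones are the look-alikes. I'll take close wrist views of the label first, then of the scanner.

Call:
carry_out:
  linear:
    - [0,0.075,0.025]
    - [0,0.075,0.025]
    - [0,0.075,0.025]
    - [0,0.075,0.025]
    - [0,0,0]
    - [0,0,0]
    - [0,0,0]
  angular:
    - [0,0,0]
    - [0,0,0]
    - [0,0,0]
    - [0,0,0]
    - [0,0,0]
    - [0,0,0]
    - [0,0,0]
  hand: [1,1,1,1,1,1,1]

```text
clock: 0.68
position: [0.5748, 0.1499, 0.454]
ee_rot: [-0.0, 0.707, 0.707, -0.001]
contact_force: [0.1, 0.5, -0.3]
width: 0.0852
gripper_force: 0.0
```

```bash
python3 -c "
from h import *
shot('wrist','w1');print(np.load('pics/w1_s.npy').round(4))"
```

```text
[ 0.5748  0.1499  0.454  -0.      0.7068  0.7074 -0.0009]
```

Call:
carry_out:
  linear:
    - [-0.05,0.06,0]
    - [-0.05,0.06,0]
    - [-0.05,0.06,0]
    - [-0.05,0.06,0]
    - [0,0,0]
    - [0,0,0]
    - [0,0,0]
  angular:
    - [0,0,0]
    - [0,0,0]
    - [0,0,0]
    - [0,0,0]
    - [0,0,0]
    - [0,0,0]
    - [0,0,0]
  hand: [1,1,1,1,1,1,1]

```text
clock: 1.32
position: [0.4755, 0.2688, 0.4544]
ee_rot: [0.001, 0.707, 0.707, -0.0]
contact_force: [-0.3, -0.1, 0.1]
width: 0.0853
gripper_force: 0.0
```

```bash
python3 -c "
from h import *
shot('wrist','w2');print(np.load('pics/w2_s.npy').round(4))
cv2.imwrite('pics/w12.png',np.hstack([cv2.resize(np.load(f'pics/{f}.npy'),(400,300))[:,:,::-1] for f in('w1','w2')]))
"
```

```text
[ 4.755e-01  2.688e-01  4.544e-01  5.000e-04  7.075e-01  7.067e-01
 -4.000e-04]
```

Call:
carry_out:
  linear:
    - [0.04,-0.072,0.01]
    - [0.04,-0.072,0.01]
    - [0.04,-0.072,0.01]
    - [0.04,-0.072,0.01]
    - [0.02,-0.078,0.01]
    - [0.02,-0.078,0.01]
    - [0,-0.08,0.01]
    - [0,-0.08,0.01]
  angular:
    - [0,0,0]
    - [0,0,0]
    - [0,0,0]
    - [0,0,0]
    - [0,0,0]
    - [0,0,0]
    - [0,0,0]
    - [0,0,0]
  hand: [1,1,1,1,1,1,1,1]

```text
clock: 2.03
position: [0.5756, -0.0364, 0.4942]
ee_rot: [-0.0, 0.708, 0.706, -0.0]
contact_force: [0.5, 0.5, 0.2]
width: 0.0856
gripper_force: 0.0
```

Call:
carry_out:
  linear:
    - [0,-0.08,0]
    - [0,-0.08,0]
    - [0,-0.08,0]
    - [0,0,0]
    - [0,0,0]
    - [0,0,0]
  angular:
    - [0,0,0]
    - [0,0,0]
    - [0,0,0]
    - [0,0,0]
    - [0,0,0]
    - [0,0,0]
  hand: [1,1,1,1,1,1]

```text
clock: 2.53
position: [0.5748, -0.1537, 0.4942]
ee_rot: [-0.001, 0.708, 0.706, 0.0]
contact_force: [-0.7, 0.5, -0.0]
width: 0.0855
gripper_force: 0.0
```

```bash
python3 -c "
from h import *
shot('wrist','w3');print(np.load('pics/w3_s.npy').round(4))"
```

```text
[ 5.748e-01 -1.537e-01  4.942e-01 -6.000e-04  7.082e-01  7.060e-01
  0.000e+00]
```

Call:
carry_out:
  linear:
    - [0,-0.08,0]
    - [0,-0.08,0]
    - [0,-0.08,0]
    - [0,0,0]
    - [0,0,0]
    - [0,0,0]
  angular:
    - [0,0,0]
    - [0,0,0]
    - [0,0,0]
    - [0,0,0]
    - [0,0,0]
    - [0,0,0]
  hand: [1,1,1,1,1,1]

```text
clock: 3.08
position: [0.5752, -0.2709, 0.4946]
ee_rot: [-0.0, 0.707, 0.707, 0.0]
contact_force: [0.1, 1.2, 0.7]
width: 0.0852
gripper_force: 0.0
```

```bash
python3 -c "
from h import *
shot('wrist','w4');shot('side','side4');print(np.load('pics/w4_s.npy').round(4))
W=[cv2.resize(np.load(f'pics/{f}.npy'),(400,300))[:,:,::-1] for f in('w1','w2','w3','w4')]
cv2.imwrite('pics/w1234.png',np.vstack([np.hstack(W[:2]),np.hstack(W[2:])]))
"
```

```text
[ 5.752e-01 -2.709e-01  4.946e-01 -5.000e-04  7.068e-01  7.074e-01
  4.000e-04]
```

View pics/w1234.png

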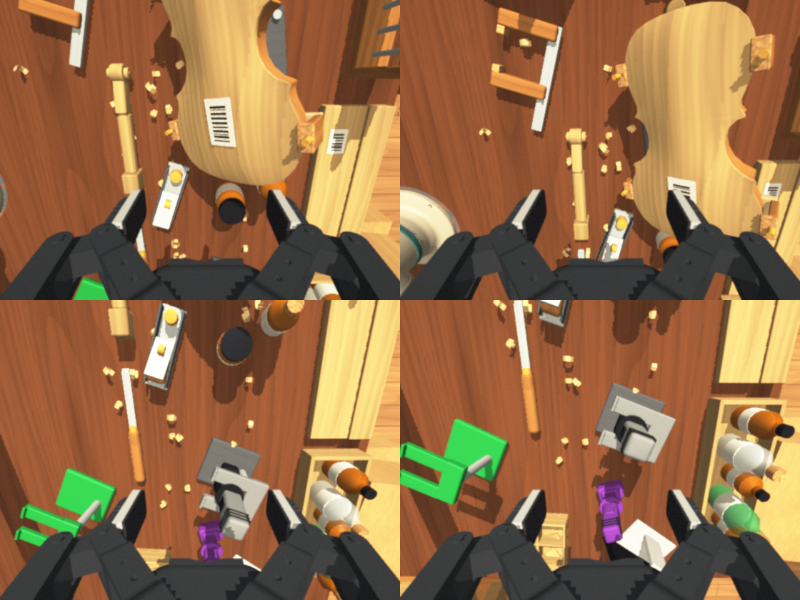

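The label shows clearly in w1, at panel (220,121). The scanner and grey holder show in w3 near (235,480) and in w4 near (635,435). Next I'll extract corners from enlarged crops.

Run:
```python
from h import *
L=lambda f:np.load(f'pics/{f}.npy')
def cr(f,x,y,w,h,k): 
    c=cv2.resize(L(f)[y:y+h,x:x+w,::-1],None,fx=k,fy=k,interpolation=cv2.INTER_CUBIC)
    for i in range(0,w,20): cv2.line(c,(i*k,0),(i*k,8),(0,255,0),1)
    for i in range(0,h,20): cv2.line(c,(0,i*k),(8,i*k),(0,255,0),1)
    return c
o=np.zeros((600,800,3),np.uint8)
def put(c,x,y): o[y:y+c.shape[0],x:x+c.shape[1]]=c
put(cr('w4',265,110,130,120,3),0,0)
put(cr('w3',265,185,120,160,3),400,0)
put(cr('side4',210,110,90,110,2),0,370)
put(cr('w1',275,125,65,90,2),200,370)
put(cr('side0',190,240,40,50,4)[:200],340,485-85)if 0 else None
cv2.imwrite('pics/c5.png',o)
def lab(f,c):
    im=L(f).astype(int);x,y=c
    m=((im.max(2)-im.min(2)<60)).astype(np.uint8)
    m=cv2.morphologyEx(m,cv2.MORPH_CLOSE,np.ones((3,3)))
    n,l=cv2.connectedComponents(m);k=l[y,x]
    if k==0: print('bg');return
    p=np.argwhere(l==k)[:,::-1].astype(np.float32)
    h=cv2.convexHull(p);a=cv2.minAreaRect(p)
    q=cv2.approxPolyN(h,4) if hasattr(cv2,'approxPolyN') else None
    print(f,len(p),a,q.reshape(-1,2).tolist(),p.mean(0))
lab('w1',(308,170));lab('side0',(212,264));lab('side4',(212,264));lab('scene0',(362,186))
```

```text
w1 2318 ((307.4999694824219, 172.0), (70.82384490966797, 35.9700813293457), 82.87498474121094) [[295.5138244628906, 201.9544219970703], [284.5857238769531, 139.1178436279297], [321.134033203125, 136.07217407226562], [329.770751953125, 205.166015625]] [308.0988  170.17688]
side0 356 ((211.31544494628906, 265.37921142578125), (17.89988899230957, 24.851301193237305), 10.007980346679688) [[217.8625946044922, 279.77862548828125], [200.75, 270.0], [205.53125, 250.875], [221.36642456054688, 259.9236755371094]] [211.4045  265.27246]
side4 363 ((211.46153259277344, 265.19232177734375), (18.238800048828125, 25.29897689819336), 11.309932708740234) [[217.75, 280.25], [201.35955810546875, 270.4157409667969], [205.03773498535156, 250.79873657226562], [221.77999877929688, 260.0999755859375]] [211.42424 265.3168 ]
scene0 26125 ((246.6493377685547, 103.27973937988281), (492.82965087890625, 206.92100524902344), 0.17205888032913208) [[333.0, 207.0], [-31.510116577148438, 205.90538024902344], [264.28594970703125, -27.8897647857666], [530.1473388671875, 145.70208740234375]] [259.3836  106.04792]
```

View pics/c5.png

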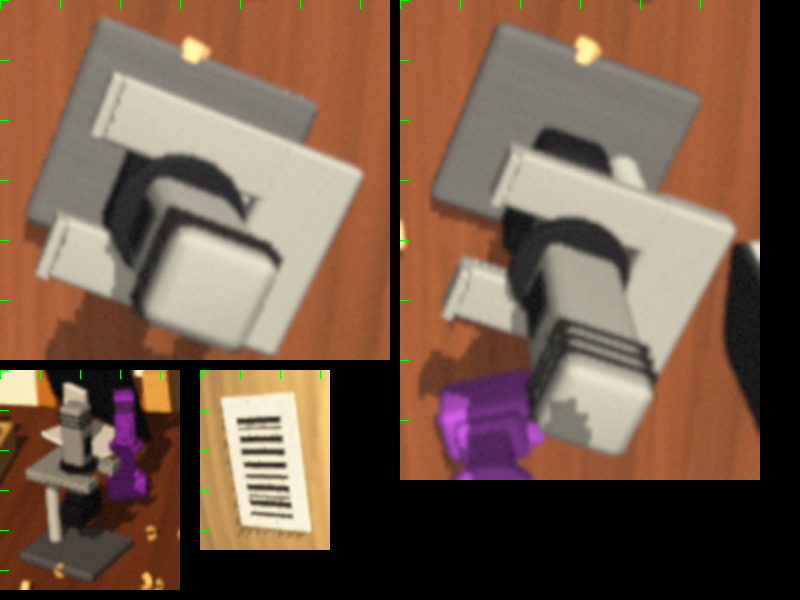

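Run:
```python
from h import *
S={f:np.load(f'pics/{f}_s.npy') for f in('w1','w3','w4')}
P4=lambda u,v:ray('wrist',(265+(u-1)/3,110+(v-1)/3),S['w4'])
P3=lambda u,v:ray('wrist',(265+(u-401)/3,185+(v-1)/3),S['w3'])
for n,a,b in(('A',(363,175),(735,230)),('t1o',(118,72),(515,147)),('t1i',(95,137),(497,205)),('t2i',(62,214),(465,258)),('t2o',(38,278),(445,317)),('tail',(208,290),(594,412)),('footTL',(105,18),(505,22)),('footTR',(316,103),(700,98)),('footBL',(27,218),(432,196))):
    X,e=tri([P4(*a),P3(*b)]);print(n,X.round(4),np.round(e[0],4))
for n,uv,z in(('A',(363,175),.14),('B',(272,354),.14),('t1o',(118,72),.145),('t1i',(95,137),.145),('t2i',(62,214),.145),('t2o',(38,278),.145),('tail',(208,290),.23),('footTL',(105,18),.016),('footBL',(27,218),.016),('footTR',(316,103),.016)):
    print('z-plane',n,plane(P4(*uv),z).round(4))
print('tail3',plane(P3(594,412),.23))
w=[(286,138.5),(322.5,136),(330.5,205.5),(295.5,202)];s=[(217.8,280),(201,270.2),(205.2,250.9),(221.6,260)]
X=[]
for a,b in zip(w,s):
    x,e=tri([ray('wrist',a,S['w1']),ray('side',b)]);X.append(x);print('lab',x.round(4),round(e[0],4))
X=np.array(X);c=X.mean(0)
y=(X[0]+X[1]-X[2]-X[3]);x=(X[1]+X[2]-X[0]-X[3]);print('size',np.linalg.norm(y)/2,np.linalg.norm(x)/2)
n=np.cross(x,y);n/=np.linalg.norm(n);print('c',c,'n',n,'tilt',np.degrees(np.arccos(n[2])),'y',y/np.linalg.norm(y),'x',x/np.linalg.norm(x))
print('reproj scene',proj('scene',c))
```

```text
A [ 0.6828 -0.2513  0.1373] 0.0002
t1o [ 0.5915 -0.2144  0.1357] 0.0
t1i [ 0.5838 -0.2366  0.1428] 0.0005
t2i [ 0.5712 -0.2679  0.1308] 0.0
t2o [ 0.5624 -0.2905  0.1406] 0.0003
tail [ 0.613  -0.2656  0.2291] 0.0002
footTL [ 0.5917 -0.1994  0.0053] 0.0003
footTR [ 0.6967 -0.2393  0.015 ] 0.0003
footBL [ 0.5518 -0.2989  0.012 ] 0.0001
z-plane A [ 0.6821 -0.2508  0.14  ]
z-plane B [ 0.6538 -0.322   0.14  ]
z-plane t1o [ 0.591  -0.2137  0.145 ]
z-plane t1i [ 0.5832 -0.2363  0.145 ]
z-plane t2i [ 0.5714 -0.2645  0.145 ]
z-plane t2o [ 0.5624 -0.2891  0.145 ]
z-plane tail [ 0.6126 -0.2653  0.23  ]
z-plane footTL [ 0.591  -0.1991  0.016 ]
z-plane footBL [ 0.5521 -0.2979  0.016 ]
z-plane footTR [ 0.6961 -0.2392  0.016 ]
tail3 [ 0.61302534 -0.2649241   0.23      ]
lab [0.5722 0.204  0.1281] 0.0007
lab [0.6035 0.2081 0.1518] 0.0009
lab [0.6153 0.1403 0.1442] 0.0004
lab [0.5824 0.1376 0.1229] 0.0009
size 0.0682663390018699 0.039372252683541754
c [0.5933591  0.17250426 0.13673643] n [-0.5539264  -0.16784124  0.81547217] tilt 35.365923874696534 y [-0.16052828  0.98262103  0.09320181] x [0.81560002 0.0873307  0.57198772]
reproj scene [360.47836302 186.33398251]
```

Holder yaw is about -21.6° and the seat is near (0.614, -0.266). The scanner axis is at (0.613, -0.265) with its tail at z = 0.229. The label centre is (0.593, 0.1725, 0.137) with its normal tilted 35.4°. Next I'll align above the scanner.

Call:
carry_out:
  linear:
    - [0.0152,0.0028,-0.016]
    - [0.0152,0.0028,-0.016]
    - [0.0152,0.0028,-0.016]
    - [0.0152,0.0028,-0.016]
    - [0.0152,0.0028,-0.016]
    - [0,0,0]
    - [0,0,0]
    - [0,0,0]
  angular:
    - [0,0,-0.942]
    - [0,0,-0.942]
    - [0,0,-0.942]
    - [0,0,-0.942]
    - [0,0,-0.942]
    - [0,0,0]
    - [0,0,0]
    - [0,0,0]
  hand: [1,1,1,1,1,1,1,1]

```text
clock: 3.85
position: [0.6129, -0.2641, 0.4555]
ee_rot: [0.0, 0.826, 0.563, 0.0]
contact_force: [0.6, -1.0, 0.7]
width: 0.0855
gripper_force: 0.0
```

Run:
```python
from h import *
shot('wrist','w6');p=np.load('pics/w6_s.npy');print(p[:3].round(4),R(p[3:]).round(3))
im=np.load('pics/w6.npy')[:,:,::-1].copy()
for X in((.6128,-.265,.23),(.6128,-.265,.198),(.614,-.2657,.14)):
    u=proj('wrist',X,p);print(u);cv2.circle(im,tuple(np.int32(u)),3,(0,0,255),-1)
cv2.imwrite('pics/w6m.png',im)
```

```text
[ 0.6129 -0.2641  0.4555] [[ 0.365  0.931  0.   ]
 [ 0.931 -0.365 -0.   ]
 [-0.     0.001 -1.   ]]
[289.61684319 231.66150519]
[289.44124623 215.93642563]
[290.5886592 195.8297101]
```

View pics/w6m.png

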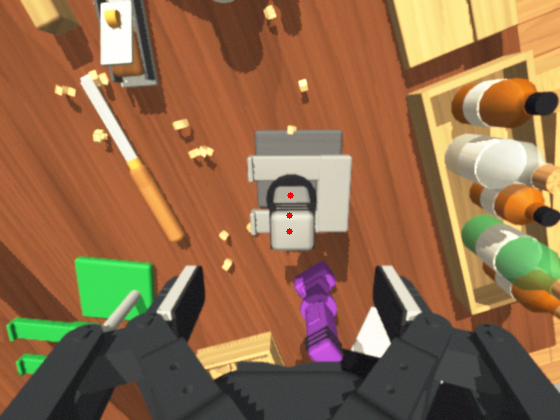

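The fork's edges line up with the image axes, so the yaw is right. The tail centre is at (293,231), within 2 mm of the prediction. I'll descend and grip.

Call:
carry_out:
  linear:
    - [0.0006,-0.0004,-0.041]
    - [0.0006,-0.0004,-0.041]
    - [0.0006,-0.0004,-0.041]
    - [0.0006,-0.0004,-0.041]
    - [0.0006,-0.0004,-0.041]
    - [0,0,0]
    - [0,0,0]
  angular:
    - [0,0,0]
    - [0,0,0]
    - [0,0,0]
    - [0,0,0]
    - [0,0,0]
    - [0,0,0]
    - [0,0,0]
  hand: [1,1,1,1,1,1,1]

```text
clock: 4.48
position: [0.6141, -0.266, 0.3521]
ee_rot: [-0.001, 0.827, 0.562, -0.0]
contact_force: [1.0, -0.7, 0.6]
width: 0.086
gripper_force: 0.0
```

Call:
carry_out:
  linear:
    - [0,0,0]
    - [0,0,0]
    - [0,0,0]
    - [0,0,0]
    - [0,0,0]
    - [0,0,0]
    - [0,0,0]
    - [0,0,0]
  angular:
    - [0,0,0]
    - [0,0,0]
    - [0,0,0]
    - [0,0,0]
    - [0,0,0]
    - [0,0,0]
    - [0,0,0]
    - [0,0,0]
  hand: [0.2,0.2,0.2,0.2,0.2,0.2,0.2,0.2]
  force: 60

```text
clock: 5.15
position: [0.6147, -0.2661, 0.3535]
ee_rot: [0.001, 0.827, 0.562, 0.001]
contact_force: [-0.9, -0.1, 5.6]
width: 0.0312
gripper_force: 60.1
```

Call:
carry_out:
  linear:
    - [0,0,0]
    - [0,0,0]
    - [0,0,0.01]
    - [0,0,0.01]
    - [0,0,0.008]
    - [0,0,0]
    - [0,0,0]
    - [0,0,0]
  angular:
    - [0,0,0]
    - [0,0,0]
    - [0,0,0]
    - [0,0,0]
    - [0,0,0]
    - [0,0,0]
    - [0,0,0]
    - [0,0,0]
  hand: [0,0,0,0,0,0,0,0]

```text
clock: 5.82
position: [0.6144, -0.266, 0.3659]
ee_rot: [-0.0, 0.827, 0.562, -0.0]
contact_force: [0.1, 0.3, -0.6]
width: 0.0315
gripper_force: 59.5
```

Run:
```python
from h import *
shot('side','side7');shot('scene','scene7');shot('wrist','w7');s=manip.get_state();print(s['position'],s['contact_force'],s['width'],s['gripper_force'])
o=np.zeros((420,800,3),np.uint8)
o[:400,:400]=cv2.resize(np.load('pics/side7.npy')[120:220,210:310,::-1],(400,400),interpolation=2)
o[:,400:]=np.load('pics/w7.npy')[:,80:480,::-1]
cv2.imwrite('pics/c7.png',o)
```

```text
[ 0.6144611  -0.26597927  0.36583352] [-0.51917213  0.46919273 -0.93803849] 0.0312791109730485 59.54340219497681
```

View pics/c7.png

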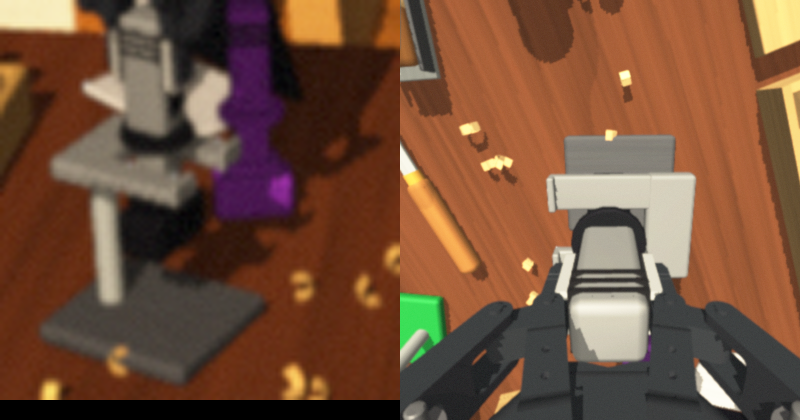

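The scanner is free of the fork and hanging squarely in the fingers. I'll draw it out along -x, then raise it.

Call:
carry_out:
  linear:
    - [-0.031,0.0123,0]
    - [-0.031,0.0123,0]
    - [-0.031,0.0123,0]
    - [-0.031,0.0123,0]
    - [-0.031,0.0123,0]
    - [-0.031,0.0123,0]
    - [0,0,0]
    - [0,0,0]
  angular:
    - [0,0,0]
    - [0,0,0]
    - [0,0,0]
    - [0,0,0]
    - [0,0,0]
    - [0,0,0]
    - [0,0,0]
    - [0,0,0]
  hand: [0,0,0,0,0,0,0,0]

```text
clock: 6.63
position: [0.5212, -0.2289, 0.3665]
ee_rot: [0.0, 0.827, 0.562, 0.0]
contact_force: [-0.5, -0.2, -2.0]
width: 0.0315
gripper_force: 60.0
```

Call:
carry_out:
  linear:
    - [0,0,0.045]
    - [0,0,0.045]
    - [0,0,0.045]
    - [0,0,0.045]
    - [0,0,0.045]
    - [0,0,0.043]
    - [0,0,0]
    - [0,0,0]
  angular:
    - [0,0,0]
    - [0,0,0]
    - [0,0,0]
    - [0,0,0]
    - [0,0,0]
    - [0,0,0]
    - [0,0,0]
    - [0,0,0]
  hand: [0,0,0,0,0,0,0,0]

```text
clock: 7.3
position: [0.5224, -0.2295, 0.5011]
ee_rot: [0.002, 0.827, 0.562, 0.001]
contact_force: [0.3, -0.4, -1.6]
width: 0.0315
gripper_force: 60.3
```

Call:
carry_out:
  linear:
    - [-0.027,0.055,-0.003]
    - [-0.027,0.055,-0.003]
    - [-0.027,0.055,-0.003]
    - [-0.027,0.055,-0.003]
    - [-0.027,0.055,-0.003]
    - [-0.027,0.055,-0.003]
    - [0,0,0]
    - [0,0,0]
  angular:
    - [0.1865,-0.6156,0]
    - [0.1865,-0.6156,0]
    - [0.1865,-0.6156,0]
    - [0.1865,-0.6156,0]
    - [0.1865,-0.6156,0]
    - [0.1865,-0.6156,0]
    - [0,0,0]
    - [0,0,0]
  hand: [0,0,0,0,0,0,0,0]

```text
clock: 7.97
position: [0.4393, -0.063, 0.4898]
ee_rot: [0.045, 0.817, 0.556, 0.146]
contact_force: [0.1, -1.0, -1.6]
width: 0.0311
gripper_force: 60.8
```

Call:
carry_out:
  linear:
    - [-0.027,0.055,-0.003]
    - [-0.027,0.055,-0.003]
    - [-0.027,0.055,-0.003]
    - [-0.027,0.055,-0.003]
    - [-0.027,0.055,-0.003]
    - [-0.027,0.055,-0.003]
    - [0,0,0]
    - [0,0,0]
  angular:
    - [0.1865,-0.6156,0]
    - [0.1865,-0.6156,0]
    - [0.1865,-0.6156,0]
    - [0.1865,-0.6156,0]
    - [0.1865,-0.6156,0]
    - [0.1865,-0.6156,0]
    - [0,0,0]
    - [0,0,0]
  hand: [0,0,0,0,0,0,0,0]

```text
clock: 8.63
position: [0.3592, 0.1017, 0.4813]
ee_rot: [0.09, 0.787, 0.537, 0.289]
contact_force: [0.8, -0.1, -1.9]
width: 0.0315
gripper_force: 61.1
```

Run:
```python
from h import *
shot('wrist','w8');p=np.load('pics/w8_s.npy');print(p[:3].round(4),R(p[3:]).round(3)); shot('side','side8')
c=np.array([.5934,.1725,.1367]);n=np.array([-.554,-.168,.8155])
t=c+n*.3735;print('to final',t-p[:3],'axis ang deg',np.degrees(np.arccos(-R(p[3:])[:,2]@n)))
print('label in wrist at',proj('wrist',c,p))
o=np.zeros((420,800,3),np.uint8)
o[:,:400]=np.load('pics/w8.npy')[:,80:480,::-1]
o[:400,400:]=cv2.resize(np.load('pics/side8.npy')[150:350,120:320,::-1],(400,400),interpolation=2)
cv2.imwrite('pics/c8.png',o);print(manip.get_state()['clock'],manip.get_state()['width'])
```

```text
[0.3592 0.1017 0.4813] [[ 0.256  0.794  0.552]
 [ 0.898 -0.406  0.169]
 [ 0.358  0.452 -0.817]]
to final [ 0.02732143  0.00802108 -0.03998172] axis ang deg nan
label in wrist at [290.02735438 172.23028814]
8.7333 0.0309769092274254<stdin>:4: RuntimeWarning: invalid value encountered in arccos
```

View pics/c8.png

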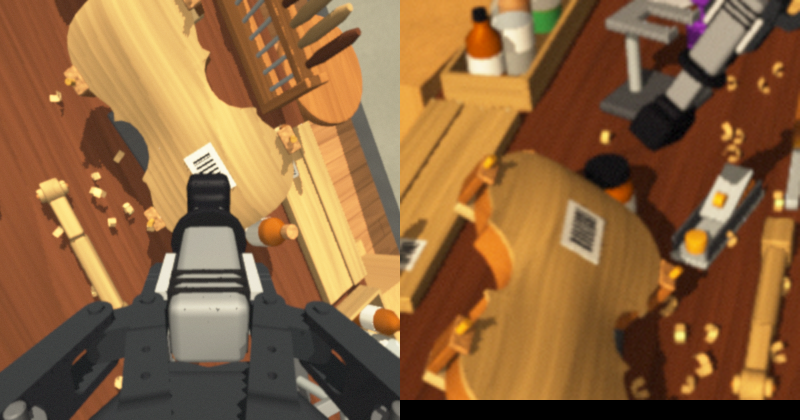

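The label is centred at about (209,169) in the wrist crop, against a predicted (210,172), so the aim is right. I'll close to 80 mm and hold.

Call:
carry_out:
  linear:
    - [0.0137,0.004,-0.02]
    - [0.0137,0.004,-0.02]
    - [0.0137,0.004,-0.02]
    - [0.0137,0.004,-0.02]
    - [0,0,0]
    - [0,0,0]
    - [0,0,0]
    - [0,0,0]
  angular:
    - [0,0,0]
    - [0,0,0]
    - [0,0,0]
    - [0,0,0]
    - [0,0,0]
    - [0,0,0]
    - [0,0,0]
    - [0,0,0]
  hand: [0,0,0,0,0,0,0,0]

```text
clock: 9.4
position: [0.3874, 0.1083, 0.4429]
ee_rot: [0.091, 0.788, 0.535, 0.29]
contact_force: [-0.1, 0.7, -2.8]
width: 0.0315
gripper_force: 60.9
```

Run:
```python
from h import *
shot('wrist','w9');p=np.load('pics/w9_s.npy');shot('side','side9');shot('scene','scene9')
c=np.array([.5934,.1725,.1367]);n=np.array([-.554,-.168,.8155])
print(p[:3],c+n*.3735-p[:3]); a=R(p[3:])[:,2]; print('hit',p[:3]+a*.3735-c)
o=np.zeros((420,800,3),np.uint8)
o[:,:400]=np.load('pics/w9.npy')[:,80:480,::-1]
o[:400,400:]=cv2.resize(np.load('pics/side9.npy')[190:290,150:250,::-1],(400,400),interpolation=2)
cv2.imwrite('pics/c9.png',o)
```

```text
[0.38740516 0.10829271 0.44294314] [-0.00092416  0.00145929 -0.00165389]
hit [ 0.00141295 -0.00183684  0.00195021]
```

View pics/c9.png

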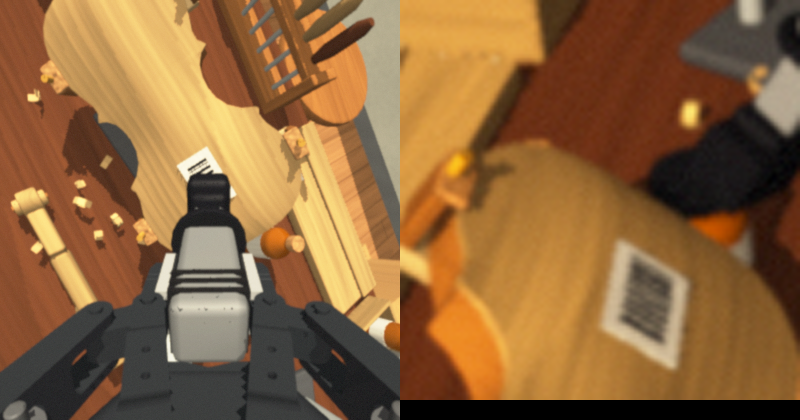

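Call:
carry_out:
  linear:
    - [0,0,0]
    - [0,0,0]
    - [0,0,0]
    - [0,0,0]
    - [0,0,0]
    - [0,0,0]
    - [0,0,0]
    - [0,0,0]
  angular:
    - [0,0,0]
    - [0,0,0]
    - [0,0,0]
    - [0,0,0]
    - [0,0,0]
    - [0,0,0]
    - [0,0,0]
    - [0,0,0]
  hand: [0,0,0,0,0,0,0,0]

```text
clock: 10.22
position: [0.3869, 0.1089, 0.4422]
ee_rot: [0.091, 0.788, 0.536, 0.29]
contact_force: [-0.0, -0.3, -2.2]
width: 0.0312
gripper_force: 60.9
```

Call:
carry_out:
  linear:
    - [0,0,0]
    - [0,0,0]
    - [0,0,0]
    - [0,0,0]
    - [0,0,0]
    - [0,0,0]
    - [0,0,0]
    - [0,0,0]
  angular:
    - [0,0,0]
    - [0,0,0]
    - [0,0,0]
    - [0,0,0]
    - [0,0,0]
    - [0,0,0]
    - [0,0,0]
    - [0,0,0]
  hand: [0,0,0,0,0,0,0,0]

```text
clock: 10.88
position: [0.3869, 0.1089, 0.4422]
ee_rot: [0.091, 0.788, 0.536, 0.29]
contact_force: [-0.5, -0.8, -1.3]
width: 0.0313
gripper_force: 60.9
```

Call:
carry_out:
  linear:
    - [0,0,0]
    - [0,0,0]
    - [0,0,0]
    - [0,0,0]
    - [0,0,0]
    - [0,0,0]
    - [0,0,0]
    - [0,0,0]
  angular:
    - [0,0,0]
    - [0,0,0]
    - [0,0,0]
    - [0,0,0]
    - [0,0,0]
    - [0,0,0]
    - [0,0,0]
    - [0,0,0]
  hand: [0,0,0,0,0,0,0,0]

```text
clock: 11.55
position: [0.3869, 0.1089, 0.4422]
ee_rot: [0.091, 0.788, 0.536, 0.29]
contact_force: [0.3, 0.7, -0.9]
width: 0.0313
gripper_force: 60.9
```

Still held for about 2 s. Before leaving I'll check that the scanner axis in the side view agrees with the expected one, meaning no slip in the grip.

Run:
```python
from h import *
p=np.load('pics/w9_s.npy');a=R(p[3:]);t=p[:3]
for n in('side','scene'):
    im=np.load(f'pics/{n}9.npy')[:,:,::-1].copy();pts=[]
    for d,col in((.2935,(0,0,255)),(.2935-.034,(0,255,255)),(.2935-.084,(0,255,0)),(.2935-.17,(255,0,255)),(.3735,(255,0,0))):
        u=proj(n,t+a[:,2]*d);pts.append(u);cv2.circle(im,tuple(np.int32(u*16)),16,col,-1,shift=4)
    # head outline corners at window and z=34
    for z in(0,.034):
        q=np.array([proj(n,t+a[:,2]*(.2935-z)+a[:,1]*.018*sx+a[:,0]*.03*sy) for sx,sy in((1,1),(1,-1),(-1,-1),(-1,1))])
        cv2.polylines(im,[np.int32(q*16)],True,(255,255,0),1,shift=4)
    x,y=(160,180) if n=='side' else (300,130)
    c=cv2.resize(im[y:y+100,x:x+100],(400,400),interpolation=2)
    o=c if n=='side' else np.hstack([o,c]);print(n,np.round(pts,1).tolist())
cv2.imwrite('pics/c10.png',o)
```

```text
side [[232.1, 234.7], [241.6, 221.8], [256.0, 202.2], [282.4, 166.4], [211.0, 263.6]]
scene [[348.8, 165.9], [343.5, 156.7], [335.4, 142.7], [320.7, 117.4], [360.6, 186.6]]
```

View pics/c10.png

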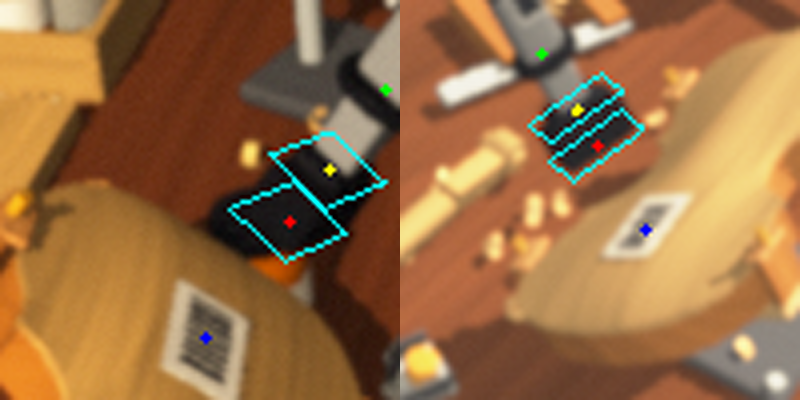

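The projected head outline matches the scene view. In the side view the extra black behind it is the jar lid. The aim is good, so I'll return the way I came.

Call:
carry_out:
  linear:
    - [-0.0137,-0.004,0.02]
    - [-0.0137,-0.004,0.02]
    - [-0.0137,-0.004,0.02]
    - [-0.0137,-0.004,0.02]
    - [0,0,0]
    - [0,0,0]
  angular:
    - [0,0,0]
    - [0,0,0]
    - [0,0,0]
    - [0,0,0]
    - [0,0,0]
    - [0,0,0]
  hand: [0,0,0,0,0,0]

```text
clock: 12.05
position: [0.3595, 0.1008, 0.4827]
ee_rot: [0.091, 0.788, 0.535, 0.291]
contact_force: [-0.4, -0.1, -1.5]
width: 0.0313
gripper_force: 61.1
```

Call:
carry_out:
  linear:
    - [0.027,-0.055,0.003]
    - [0.027,-0.055,0.003]
    - [0.027,-0.055,0.003]
    - [0.027,-0.055,0.003]
    - [0.027,-0.055,0.003]
    - [0.027,-0.055,0.003]
    - [0,0,0]
    - [0,0,0]
  angular:
    - [-0.1865,0.6156,0]
    - [-0.1865,0.6156,0]
    - [-0.1865,0.6156,0]
    - [-0.1865,0.6156,0]
    - [-0.1865,0.6156,0]
    - [-0.1865,0.6156,0]
    - [0,0,0]
    - [0,0,0]
  hand: [0,0,0,0,0,0,0,0]

```text
clock: 12.72
position: [0.4421, -0.0656, 0.4898]
ee_rot: [0.045, 0.818, 0.554, 0.146]
contact_force: [0.7, -0.7, -1.7]
width: 0.0315
gripper_force: 61.1
```

Call:
carry_out:
  linear:
    - [0.027,-0.055,0.003]
    - [0.027,-0.055,0.003]
    - [0.027,-0.055,0.003]
    - [0.027,-0.055,0.003]
    - [0.027,-0.055,0.003]
    - [0.027,-0.055,0.003]
    - [0,0,0]
    - [0,0,0]
  angular:
    - [-0.1865,0.6156,0]
    - [-0.1865,0.6156,0]
    - [-0.1865,0.6156,0]
    - [-0.1865,0.6156,0]
    - [-0.1865,0.6156,0]
    - [-0.1865,0.6156,0]
    - [0,0,0]
    - [0,0,0]
  hand: [0,0,0,0,0,0,0,0]

```text
clock: 13.38
position: [0.5226, -0.2292, 0.4985]
ee_rot: [-0.001, 0.827, 0.562, 0.0]
contact_force: [-0.0, 0.7, -1.6]
width: 0.0315
gripper_force: 61.2
```

Call:
carry_out:
  linear:
    - [0,0,-0.045]
    - [0,0,-0.045]
    - [0,0,-0.045]
    - [0,0,-0.045]
    - [0,0,-0.045]
    - [0,0,-0.043]
    - [0,0,0]
    - [0,0,0]
  angular:
    - [0,0,0]
    - [0,0,0]
    - [0,0,0]
    - [0,0,0]
    - [0,0,0]
    - [0,0,0]
    - [0,0,0]
    - [0,0,0]
  hand: [0,0,0,0,0,0,0,0]

```text
clock: 14.05
position: [0.5207, -0.2274, 0.3658]
ee_rot: [-0.001, 0.827, 0.563, -0.0]
contact_force: [1.3, 0.3, -0.6]
width: 0.0311
gripper_force: 61.1
```

Run:
```python
from h import *
a=[]
for i in range(4):
    im=shot('wrist','w11');p=np.load('pics/w11_s.npy');a.append(p)
p=np.mean(a,0);print(p[:3].round(4),R(p[3:]).round(4))
# compare scanner appearance in hand: w7 (just lifted) vs now, in a patch over the collar and tail
A=cv2.cvtColor(np.load('pics/w7.npy'),7).astype(np.float32);B=cv2.cvtColor(im,7).astype(np.float32)
for n,(x,y,w,h) in dict(tail=(240,265,100,100),neckband=(250,215,80,80)).items():
    t=A[y:y+h,x:x+w];s=B[y-10:y+h+10,x-10:x+w+10]
    r=cv2.matchTemplate(s.astype(np.uint8),t.astype(np.uint8),cv2.TM_CCOEFF_NORMED);_,v,_,l=cv2.minMaxLoc(r);print(n,v,np.array(l)-10)
```

```text
[ 0.5214 -0.2281  0.3673] [[ 3.672e-01  9.301e-01  1.500e-03]
 [ 9.301e-01 -3.672e-01 -1.000e-04]
 [ 4.000e-04  1.500e-03 -1.000e+00]]
tail 0.992093026638031 [0 0]
neckband 0.975299596786499 [0 0]
```

The pose matches the withdrawal pose and the scanner has not slipped. I'll slide it back in and lower it.

Call:
carry_out:
  linear:
    - [0.031,-0.0123,0]
    - [0.031,-0.0123,0]
    - [0.031,-0.0123,0]
    - [0.031,-0.0123,0]
    - [0.031,-0.0123,0]
    - [0.031,-0.0123,0]
    - [0,0,0]
    - [0,0,0]
  angular:
    - [0,0,0]
    - [0,0,0]
    - [0,0,0]
    - [0,0,0]
    - [0,0,0]
    - [0,0,0]
    - [0,0,0]
    - [0,0,0]
  hand: [0,0,0,0,0,0,0,0]

```text
clock: 14.92
position: [0.6149, -0.2662, 0.3668]
ee_rot: [0.0, 0.827, 0.562, 0.0]
contact_force: [-0.1, 0.9, -1.0]
width: 0.0317
gripper_force: 61.2
```

Call:
carry_out:
  linear:
    - [0,0,-0.008]
    - [0,0,-0.008]
    - [0,0,-0.005]
    - [0,0,-0.004]
    - [0,0,0]
    - [0,0,0]
    - [0,0,0]
  angular:
    - [0,0,0]
    - [0,0,0]
    - [0,0,0]
    - [0,0,0]
    - [0,0,0]
    - [0,0,0]
    - [0,0,0]
  hand: [0,0,0,0,0,0,0]

```text
clock: 15.5
position: [0.6144, -0.266, 0.3538]
ee_rot: [0.0, 0.827, 0.562, 0.0]
contact_force: [0.2, 0.1, -1.4]
width: 0.0313
gripper_force: 61.2
```

Call:
carry_out:
  linear:
    - [0,0,-0.002]
    - [0,0,-0.001]
    - [0,0,0]
    - [0,0,0]
    - [0,0,0]
  angular:
    - [0,0,0]
    - [0,0,0]
    - [0,0,0]
    - [0,0,0]
    - [0,0,0]
  hand: [0,0,0,0,0]

```text
clock: 15.92
position: [0.6144, -0.2659, 0.3535]
ee_rot: [0.001, 0.827, 0.562, 0.0]
contact_force: [-2.0, 0.7, 5.4]
width: 0.0314
gripper_force: 62.0
```

The collar is resting on the fork, with force up 5.4 N as before the lift. I'll release and retreat upward.

Call:
carry_out:
  linear:
    - [0,0,0]
    - [0,0,0]
    - [0,0,0]
    - [0,0,0]
    - [0,0,0]
    - [0,0,0]
    - [0,0,0]
    - [0,0,0]
  angular:
    - [0,0,0]
    - [0,0,0]
    - [0,0,0]
    - [0,0,0]
    - [0,0,0]
    - [0,0,0]
    - [0,0,0]
    - [0,0,0]
  hand: [0.5,0.6,0.7,0.85,1,1,1,1]

```text
clock: 16.58
position: [0.6145, -0.266, 0.3521]
ee_rot: [-0.0, 0.827, 0.562, -0.0]
contact_force: [-0.2, -0.3, 0.1]
width: 0.0856
gripper_force: 0.0
```

Call:
carry_out:
  linear:
    - [0,0,0.03]
    - [0,0,0.04]
    - [0,0,0.04]
    - [0,0,0.05]
    - [0,0,0.045]
    - [0,0,0]
    - [0,0,0]
    - [0,0,0]
  angular:
    - [0,0,0]
    - [0,0,0]
    - [0,0,0]
    - [0,0,0]
    - [0,0,0]
    - [0,0,0]
    - [0,0,0]
    - [0,0,0]
  hand: [1,1,1,1,1,1,1,1]

```text
clock: 17.25
position: [0.6143, -0.2659, 0.4538]
ee_rot: [-0.001, 0.827, 0.562, -0.0]
contact_force: [0.2, -0.7, -0.6]
width: 0.0861
gripper_force: 0.0
```

Run:
```python
from h import *
im=shot('wrist','w13');p=np.load('pics/w13_s.npy');q=np.load('pics/w6_s.npy');print(p[:3].round(4),q[:3].round(4))
A=cv2.cvtColor(np.load('pics/w6.npy'),7);B=cv2.cvtColor(im,7)
for n,(x,y,w,h) in dict(tail=(266,205,54,48),collar=(262,175,60,28),fork=(325,150,30,85)).items():
    r=cv2.matchTemplate(B[y-15:y+h+15,x-15:x+w+15],A[y:y+h,x:x+w],cv2.TM_CCOEFF_NORMED);_,v,_,l=cv2.minMaxLoc(r);print(n,round(v,3),np.array(l)-15)
for X in((.614,-.2657,.23),(.614,-.2657,.14)):print(proj('wrist',X,p)-proj('wrist',X,q))
# side view vs the one before the grasp
S=shot('side','side13');a=cv2.cvtColor(np.load('pics/side4.npy'),7);b=cv2.cvtColor(S,7)
d=cv2.absdiff(a,b)[140:215,215:300];print('side diff',(d>40).sum())
a=cv2.cvtColor(np.load('pics/scene0.npy'),7);b=cv2.cvtColor(shot('scene','scene13'),7)
for n,(x,y,w,h) in dict(scan=(240,264,50,40),label=(345,172,30,26),jar=(305,232,60,40)).items():
    r=cv2.matchTemplate(b[y-8:y+h+8,x-8:x+w+8],a[y:y+h,x:x+w],cv2.TM_CCOEFF_NORMED);_,v,_,l=cv2.minMaxLoc(r);print(n,round(v,3),np.array(l)-8)
print(manip.get_state()['contact_force'],manip.get_state()['clock'])
```

```text
[ 0.6143 -0.2659  0.4538] [ 0.6129 -0.2641  0.4555]
tail 0.984 [-2 -1]
collar 0.99 [-2 -1]
fork 0.993 [-1 -1]
[-2.20073372 -0.40713702]
[-1.40349759 -0.4836877 ]
side diff 0
scan 0.85 [0 0]
label 0.884 [0 0]
jar 0.999 [0 0]
[-0.79892128 -0.35762283  0.02205651] 17.4
```

```bash
python3 -c "
from rig import manip
print(manip.sign_off())"
```

```text
the job is handed in; nothing more can be done
None
```

I held the scanner about 80 mm off the violin label, square to it, for over 2 s, then hung it back upright in the grey holder and let go. I handed the job in at about 17.4 s; the hand-in returned no verdict.

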